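# Snap the cap onto the jam sauce bottle and hold it pressed home

## Robot

A 6-joint arm with a two-finger parallel gripper is mounted at the origin on a cart in front of the work surface, level with it; the furniture and walls round the work are solid. World frame = base frame: x ahead of the robot, y to its left, z up, the work surface at z = 0. Lengths are in m, angles in rad, forces in N, time in s.
With the tool pointing down it reaches from about 0.225 to 0.875 m from the base axis. Payload 3.4 kg.
Tool frame: the origin (TCP) lies on the centre line of the jaws, within the pads' length; the fingertips stand 22 mm ahead of it and the grasp point (between the pads) lies 3 mm ahead of it; z points along the fingers, y is the line along which they close (so a half turn about z gives the same grasp; the last joint's range is limited). The gripper opens to 85 mm and grips with 20 to 120 N. Pads are 22 mm wide; open, the fingers measure 114 mm over their backs; the gripper's body (76 mm by 85 mm) begins 54 mm behind the grasp point. The pads swing forward as they close: fully open they stand 13 mm farther back than shut.
Start: joints at [1.054, 0.276, 1.505, -0, 1.361, -0.121], TCP at [0.222, 0.531, 0.253] pointing down, gripper open.
Joint ranges: [-2.89, 2.89], [-0.75, 2.08], [0.22, 2.7], [-1.18, 4.32], [0.11, 2.71], [-2.7, 2.7]. Speed limits (rad/s): [2.57, 2.57, 3.14, 3.14, 3.14, 3.14].

## Interface

Orientations are given as a unit quaternion [w, x, y, z].
In Python, from rig import manip, viewer gives the robot as it stands (manip), with the cameras (viewer).
- The arm moves only by the shell command python3 steer.py 'ROWS' [OPENING] [FORCE]. ROWS is rows parted by semicolons, their numbers by spaces, 1 to 5 of them, each of 4 numbers: dx, dy, dz in m, then a turn about the tool's z in rad; each row shifts and turns the commanded pose from where the row before left it, along the tool's axes as they then stand; what a row does not reach is not made up. A row lasts 1/12 s, in which the tool goes at most 0.0417 m and 0.125 rad, less where a joint would pass 70% of its speed; a pose out of reach is approached as far as the arm can. OPENING is the finger opening in m, set as the command begins (- or left out keeps the last). The fingers move at their own pace and stop on an object; FORCE is the grip in N (left out, the last holds). Time passes only in rows, so rows that do not move let the fingers close. It prints the time, the measured TCP pose, the force, the opening and the grip force at its end.
- manip.get_state(): the state, without advancing time (a new reading comes with each control period).
- viewer.get_image(name): name is "scene" or "top"; returns a dict with "img" (400x640x3 uint8, red, green, blue), "camera_matrix" (3x3 intrinsics, pixels), "k1" (the pictures are not rectified: a ray, as slopes to the right and down, at radius r is drawn at 1 + k1 r^2 times it, then the intrinsics apply), "T" (4x4, takes a point from camera to world coordinates). Camera axes: x right, y down, z forward; pixel columns grow to the right and rows downward; lengths in m; the calibration is good to about 2 mm. A picture is of the moment at which its call begins. There is no depth.
- manip.sign_off(): hands the job in; it is judged then, once.
The state is a dict: "clock": time; "qpos": joint angles; "qd": joint speeds; "effort": joint torques, N m; "position": TCP position; "ee_rot": TCP orientation; "contact_force": force on the tool from outside, world axes, zero at the start; "moment": the same for the moment, N m; "width": finger opening in m; "gripper_force": force on a finger pad.
Only numpy, scipy, OpenCV 4.12 (cv2) and the standard library are available. Lean on these libraries where they do the work, as an engineer would, in place of code of your own. Each camera call takes 0.05 s, during which the arm holds its last target. There are 200 camera calls.

## Task

Pick up the loose red cap and press it straight down onto the bare spout of the red jam sauce bottle until it snaps past the click, then keep pressing so that it sits squarely down on its black seal. Finish while still holding the cap and pressing it down firmly, with about 10 newtons; do not let go. Leave the jam jars and the timer where they stand.

Things in the scene. Friction and masses are not known exactly. Their poses are not given: they have to be found in the camera images.
- jam_cap: Loose red ribbed cap, a round cup standing mouth down: 36 mm outside diameter, 42 mm high, about 30 g. Origin at the centre of its mouth (underside), z up to its closed top. Inside it is 36 mm deep, bore 27 mm; a snap lip of 22 mm inner diameter lies 1.5 to 4 mm above the mouth. It stands on a low round steel dish (88 mm wide, floor 4 mm, rim 5 mm high). Grasp across its diameter from above.
- jam_bottle: Red sauce bottle, fixed, on a round steel foot 84 mm wide; origin at the centre of the foot's underside, z up. Body 60 mm wide up to 56 mm height, narrowing to a 27 mm neck at 78 mm; white collar 31 mm wide from 84 to 93 mm; above it a black rubber seal ring 33 mm wide, top at 102 mm; then the bare white spout up to 131 mm. Fingertips 5 mm or more above the cap's mouth stay clear of it.
- spout_seat (a point): Centre of the top face of the free seal on the red bottle, 102 mm above its origin, z up along the spout. The cap touches the seal when its origin is here; the seal then gives, at 4 N per mm, and stops hard after 2.5 mm (10 N). The spout is a post 19 mm in diameter from here to 18 mm above, then tapers to 9 mm at its tip 29 mm above.
- snap_bumps (a point): Point on the spout's axis 9.5 mm above the seal's top, at the height of four sprung bumps, 26 mm across. The cap's lip meets them with the cap's origin about 3 mm above this point (12.5 mm above the seal); pushing on takes a peak of about 6 to 10 N; the force drops as the lip passes the bumps, and from about 5 mm above the seal they pull the cap down (click).
- custard_bottle: Yellow custard sauce bottle of the same shape, fixed, its yellow cap already on (144 mm high in all). Origin at the centre of the foot's underside. It and the red bottle may stand in either place. It needs nothing done.
- jam_jar_red: Small dark red jam jar with white lid, 45 mm wide, 50 mm high, loose bystander; origin at the centre of its underside.
- jam_jar_orange: Small orange jam jar with white lid, 45 mm wide, 50 mm high, loose bystander; origin at the centre of its underside.
- timer: White digital kitchen timer standing on edge, 32 x 65 x 64 mm, loose bystander; origin at the centre of its underside.

How it is judged:
On the way, in this order (a step that is already met when the one before it is completed fails the run):
1. the cap is lifted in the gripper, its mouth at least 60 mm above the counter (height (world z) of jam_cap above 0.06 m and contact force between the fingers and jam_cap above 1 N), for 0.1 s.
2. the cap has snapped over the bumps, upright on the spout, within 2 mm of the seal (z of jam_cap in the frame of spout_seat below 0.002 m and horizontal distance between jam_cap and spout_seat below 0.003 m and angle between jam_cap's own z axis and vertical below 0.1 rad), for 0.2 s.
At the end, for the whole second after the job is handed in: The cap is on the red bottle's spout past the click, touching or compressing the seal (mouth not above the seal's free height), centred within 3 mm and upright within 0.1 rad, and the gripper still holds it and presses it on the bottle with more than 5 N through the last second (z of jam_cap in the frame of spout_seat between -0.006 and 0 m and horizontal distance between jam_cap and spout_seat below 0.003 m and angle between jam_cap's own z axis and vertical below 0.1 rad and contact force between jam_cap and jam_bottle above 5 N and contact force between the fingers and jam_cap above 2 N); the arm keeps its last pose, push and grip.
It fails at once if a jam jar or the timer is moved more than 30 mm (distance of any of jam_jar_red, jam_jar_orange, timer from where it was at the start of the episode above 0.03 m).
It also fails if it takes over 45 s, if anything falls off the work surface, if the arm or the gripper's body presses on something with over 40 N, if the wrist force passes 120 N, or if a joint passes its speed limit or range.

## Working session

There is one attempt and no reset: what is moved stays moved. The work goes in short steps, Python scripts to look and compute and a shell command to move; the robot and the scene stay as the last step left them, time stands still between calls to the robot, and variables do not carry over. Pictures are saved under pics/ and viewed, at most 10 in all, crops included, and the job is handed in when it is done.

```bash
ls; mkdir -p pics; python3 - <<'E'
from rig import manip, viewer
import cv2,pickle
d={}
for n in("scene","top"):
    r=viewer.get_image(n);d[n]=r
    cv2.imwrite(f"pics/{n}0.png",r["img"][:,:,::-1]); print(n,r["camera_matrix"].tolist(),r["k1"],r["T"].round(4).tolist())
pickle.dump(d,open("d.pkl","wb"))
print(manip.get_state())
E
```

```text
pics
rig.py
steer.py
scene [[425.3776190589965, 0.0, 315.7165401003956], [0.0, 425.3776190589965, 197.9183410355425], [0.0, 0.0, 1.0]] -0.11150390959284662 [[0.7811, -0.3819, 0.4939, 0.0152], [-0.6243, -0.4681, 0.6254, -0.5148], [-0.0076, -0.7969, -0.6041, 0.6834], [0.0, 0.0, 0.0, 1.0]]
top [[419.61556787473745, 0.0, 319.3278037091552], [0.0, 419.61556787473745, 195.09267212397518], [0.0, 0.0, 1.0]] -0.07119545002090182 [[0.0191, -0.9961, 0.0864, 0.4193], [-0.9998, -0.0183, 0.0098, 0.0893], [-0.0081, -0.0866, -0.9962, 1.0458], [0.0, 0.0, 0.0, 1.0]]
{'clock': 0.1, 'qpos': array([ 1.05400097e+00,  2.76555464e-01,  1.50602337e+00, -1.44158866e-05,
        1.36069501e+00, -1.20981571e-01]), 'qd': array([-0.00022967, -0.00152779, -0.0023528 ,  0.00116688, -0.00047564,
       -0.00040352]), 'effort': array([ 2.60475041e-03, -4.17698550e+01, -2.46405029e+01,  1.01016079e-05,
        5.80936525e-03,  1.51847166e-05]), 'position': array([0.22147788, 0.53015874, 0.25250595]), 'ee_rot': array([-2.56843358e-04,  1.96615965e-01,  9.80480217e-01, -8.00426247e-04]), 'contact_force': array([ 0.02551924, -0.62921647,  0.32476749]), 'moment': array([0.02150748, 0.00581075, 0.03415072]), 'gripper_force': 0.0, 'width': 0.08504438312408268}
```

View pics/scene0.png

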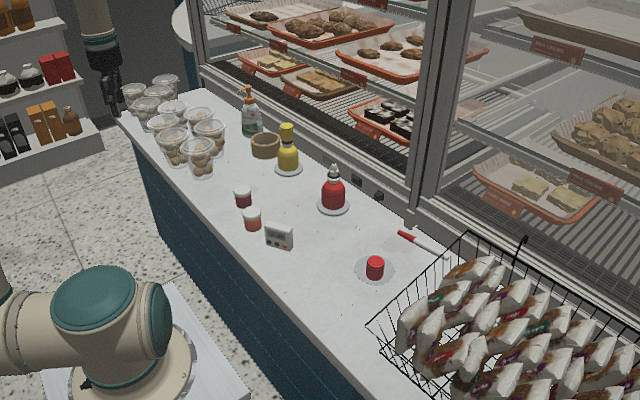

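View pics/top0.png

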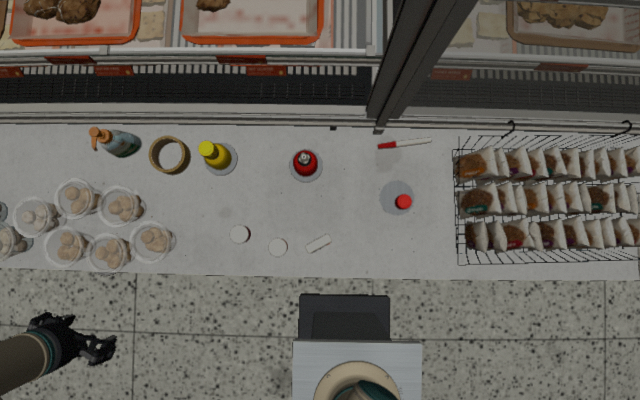

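The scene picture shows the red bottle at about (333,190) and the cap on its dish at (375,267). In the top view they are at about (305,160) and (404,201). The jars and timer stand nearer the robot. Next I'll view enlarged crops.

```bash
python3 - <<'E'
import cv2,pickle,numpy as np
d=pickle.load(open("d.pkl","rb"))
def c(n,u,v,w=50,h=37):
    im=cv2.resize(d[n]["img"][v:v+h,u:u+w,::-1],None,fx=8,fy=8,interpolation=cv2.INTER_CUBIC)
    for i in range(0,w,10): cv2.putText(im,str(u+i),(i*8,10),0,.35,(255,0,255));cv2.line(im,(i*8,12),(i*8,18),(255,0,255))
    for i in range(0,h,10): cv2.putText(im,str(v+i),(0,i*8+4),0,.35,(255,0,255));cv2.line(im,(24,i*8),(30,i*8),(255,0,255))
    return im
a=np.vstack([np.hstack([c("scene",310,160),c("scene",350,250)]),np.hstack([c("top",280,140),c("top",380,180)])])
cv2.imwrite("pics/c1.png",a)
E
```

```text
(no output)
```

View pics/c1.png

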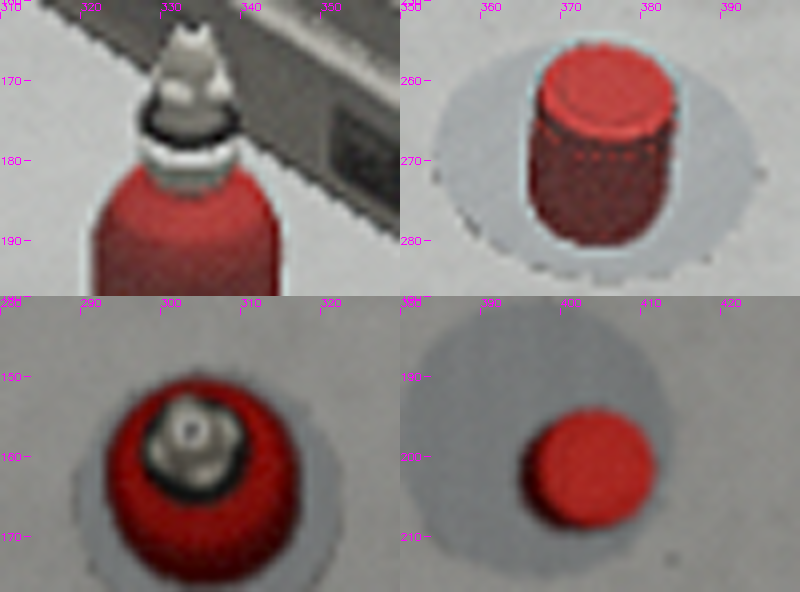

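The crops give these pixels. Scene view: spout tip (334,164), seal ring (333.7,175.5), cap top centre (374.7,261.3). Top view: spout tip (303.7,156.8), seal ring (303.8,159.2), cap top centre (403.7,201.5).

```bash
cat > h.py <<'E'
import numpy as np,cv2
def ray(r,uv):
    K=r["camera_matrix"];D=np.array([r["k1"],0,0,0,0])
    p=cv2.undistortPoints(np.array([[uv]],float)-0.5,K,D)[0,0]
    return r["T"][:3,3],r["T"][:3,:3]@[p[0],p[1],1]
def atz(r,uv,z):
    o,d=ray(r,uv);return o+d*(z-o[2])/d[2]
def tri(rs,uvs):
    A=0;b=0
    for r,uv in zip(rs,uvs):
        o,d=ray(r,uv);d=d/np.linalg.norm(d);P=np.eye(3)-np.outer(d,d);A=A+P;b=b+P@o
    return np.linalg.solve(A,b)
E
python3 - <<'E'
import pickle;from h import *
d=pickle.load(open("d.pkl","rb"));S,T=d["scene"],d["top"]
for n,s,t,z in(("tip",(334,164),(303.7,156.8),.131),("seal",(333.7,175.5),(303.8,159.2),.102),("cap",(374.7,261.3),(403.7,201.5),.046)):
    print(n,atz(S,s,z).round(4),atz(T,t,z).round(4),tri([S,T],[s,t]).round(4))
for n,s,t in(("jarR",(242,190),(239,234)),("jarO",(252,214),(278,247))):print(n,atz(S,s,.05).round(3),atz(T,t,.05).round(3))
print("timer",atz(T,(318,243),.064), "basket left rim",atz(T,(458,200),.1),atz(T,(458,200),0.0),"yellow",atz(T,(207,148),.144))
E
```

```text
tip [0.5857 0.1372 0.131 ] [0.5839 0.1355 0.131 ] [0.5838 0.1353 0.1327]
seal [0.5813 0.1324 0.102 ] [0.5836 0.1366 0.102 ] [0.5845 0.1366 0.0984]
cap [ 0.4955 -0.101   0.046 ] [ 0.4955 -0.1018  0.046 ] [ 0.4953 -0.1015  0.0466]
jarR [0.409 0.288 0.05 ] [0.411 0.289 0.05 ]
jarO [0.378 0.189 0.05 ] [0.382 0.196 0.05 ]
timer [0.39358419 0.10102548 0.064     ] basket left rim [ 0.49702041 -0.21555967  0.1       ] [ 0.50524263 -0.24778918  0.        ] yellow [0.59786709 0.34797797 0.144     ]
```

```bash
cat > go.py <<'E'
import sys,numpy as np
from rig import manip, viewer
from scipy.spatial.transform import Rotation as R
s=manip.get_state();q=s["ee_rot"];r=R.from_quat([q[1],q[2],q[3],q[0]])
t=np.array([float(a) for a in sys.argv[1:4]])
print("delta tool",r.inv().apply(t-s["position"]).round(4),"yaxis",r.as_matrix()[:,1].round(3),"zaxis",r.as_matrix()[:,2].round(4),"F",s["contact_force"].round(2))
E
python3 go.py 0.4955 -0.1014 0.12
M='-0.0276 -0.0265 0.0074 0'
python3 steer.py '-0.0276 -0.0265 0.0074 0;-0.0276 -0.0265 0.0074 0;-0.0276 -0.0265 0.0074 0;-0.0276 -0.0265 0.0074 0;-0.0276 -0.0265 0.0074 0' 0.085 60
python3 steer.py '-0.0276 -0.0265 0.0074 0;-0.0276 -0.0265 0.0074 0;-0.0276 -0.0265 0.0074 0;-0.0276 -0.0265 0.0074 0;-0.0276 -0.0265 0.0074 0'
python3 steer.py '-0.0276 -0.0265 0.0074 0;-0.0276 -0.0265 0.0074 0;-0.0276 -0.0265 0.0074 0;-0.0276 -0.0265 0.0074 0;-0.0276 -0.0265 0.0074 0'
python3 steer.py '-0.0276 -0.0265 0.0074 0;-0.0276 -0.0265 0.0074 0;-0.0276 -0.0265 0.0074 0;0 0 0 0;0 0 0 0'
python3 go.py 0.4955 -0.1014 0.036
```

```text
clock: 0.52
position: [0.2979, 0.3534, 0.2156]
ee_rot: [-0.0, 0.196, 0.981, -0.0]
contact_force: [0.8, -0.3, -1.0]
width: 0.0848
gripper_force: 0.0
clock: 0.93
position: [0.3742, 0.1779, 0.1789]
ee_rot: [0.0, 0.196, 0.981, 0.0]
contact_force: [0.6, -0.2, -0.1]
width: 0.0849
gripper_force: 0.0
clock: 1.35
position: [0.4505, 0.0023, 0.1418]
ee_rot: [-0.0, 0.197, 0.98, 0.0]
contact_force: [1.4, 0.2, 0.3]
width: 0.085
gripper_force: 0.0
clock: 1.77
position: [0.4964, -0.1028, 0.1191]
ee_rot: [-0.001, 0.198, 0.98, 0.0]
contact_force: [-1.0, -0.1, -0.2]
width: 0.0852
gripper_force: 0.0
delta tool [0.0012 0.0009 0.0831] yaxis [0.389 0.921 0.   ] zaxis [-1.6e-03  7.0e-04 -1.0e+00] F [-0.96 -0.13 -0.21]
```

Descend to the cap, settle, then close.

```bash
python3 steer.py '0.0012 0.0009 0.03 0;0 0 0.025 0;0 0 0.018 0;0 0 0.01 0;0 0 0 0'
python3 go.py 0.4955 -0.1014 0.036
python3 steer.py '0 0 0 0;0 0 0 0;0 0 0 0;0 0 0 0;0 0 0 0' 0.03 60
python3 steer.py '0 0 0 0;0 0 0 0;0 0 0 0;0 0 0 0;0 0 0 0'
python3 go.py 0.4955 -0.1014 0.12
```

```text
clock: 2.18
position: [0.4926, -0.0976, 0.0351]
ee_rot: [-0.003, 0.196, 0.981, 0.001]
contact_force: [-0.4, 0.1, -0.3]
width: 0.0849
gripper_force: 0.0
delta tool [-0.0041 -0.0024 -0.0009] yaxis [0.384 0.923 0.   ] zaxis [-0.0059  0.0026 -1.    ] F [-0.44  0.13 -0.34]
clock: 2.6
position: [0.4961, -0.0998, 0.0384]
ee_rot: [0.001, 0.196, 0.981, -0.0]
contact_force: [0.1, 0.4, 6.7]
width: 0.0334
gripper_force: 59.6
clock: 3.02
position: [0.496, -0.0999, 0.0384]
ee_rot: [0.001, 0.197, 0.98, 0.0]
contact_force: [-0.8, 1.1, 5.1]
width: 0.0337
gripper_force: 59.7
delta tool [-0.0003 -0.0016 -0.0816] yaxis [0.386 0.923 0.   ] zaxis [ 2.e-03 -4.e-04 -1.e+00] F [-0.79  1.13  5.09]
```

```bash
python3 steer.py '0 0 -0.01 0;0 0 -0.025 0;0 0 -0.035 0;0 0 -0.035 0;0 0 -0.035 0'
python3 steer.py '0 0 -0.02 0;0 0 0 0;0 0 0 0'
python3 go.py 0.5845 0.136 0.185
python3 - <<'E'
from rig import manip, viewer
import cv2,pickle,numpy as np
d={n:viewer.get_image(n) for n in("scene","top")};pickle.dump(d,open("d1.pkl","wb"))
a=cv2.resize(d["scene"]["img"][160:300,300:440,::-1],(560,560),interpolation=cv2.INTER_CUBIC)
cv2.imwrite("pics/l1.png",a)
E
```

```text
clock: 3.43
position: [0.495, -0.0997, 0.179]
ee_rot: [0.0, 0.197, 0.98, 0.0]
contact_force: [0.6, -1.0, -0.4]
width: 0.0338
gripper_force: 59.7
clock: 3.68
position: [0.496, -0.1, 0.1987]
ee_rot: [0.002, 0.197, 0.98, -0.0]
contact_force: [-0.3, -0.7, -0.9]
width: 0.0339
gripper_force: 59.7
delta tool [0.0094 0.2519 0.0138] yaxis [0.386 0.923 0.   ] zaxis [ 0.0036 -0.0011 -1.    ] F [-0.26 -0.7  -0.87]
```

View pics/l1.png

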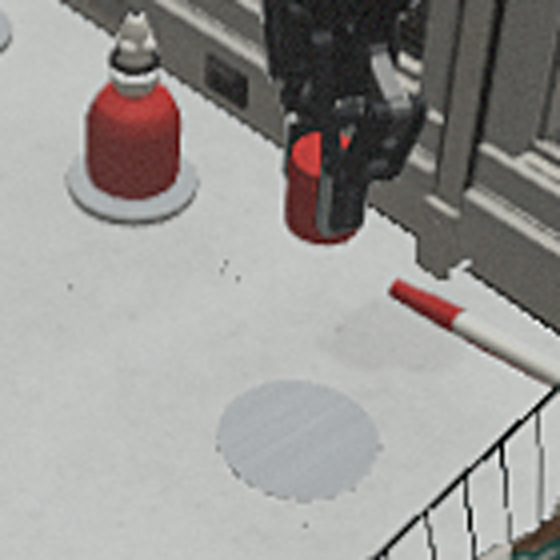

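The scene view shows the cap held upright between the fingers, at about (380,208) in full-image pixels. Next I move it over the spout.

```bash
python3 steer.py '0.0015 0.02 0 0;0.0016 0.035 0 0;0.0016 0.04 0 0;0.0016 0.04 0 0;0.0016 0.04 0 0'
python3 steer.py '0.0016 0.04 0 0;0 0.025 0.004 0;0 0.012 0.004 0;0 0 0 0;0 0 0 0'
python3 go.py 0.584 0.137 0.185
python3 - <<'E'
from rig import manip, viewer
import cv2,pickle,numpy as np
d={n:viewer.get_image(n) for n in("scene","top")};pickle.dump(d,open("d2.pkl","wb"))
im=d["scene"]["img"][120:200,290:380,::-1]
a=cv2.resize(im,None,fx=7,fy=7,interpolation=cv2.INTER_CUBIC)
for i in range(0,90,10): cv2.putText(a,str(290+i),(i*7,10),0,.35,(255,0,255));cv2.line(a,(i*7,12),(i*7,18),(255,0,255))
for i in range(0,80,10): cv2.putText(a,str(120+i),(0,i*7+4),0,.35,(255,0,255))
cv2.imwrite("pics/l2.png",a)
E
```

```text
clock: 4.2
position: [0.5548, 0.0662, 0.195]
ee_rot: [-0.002, 0.197, 0.98, -0.0]
contact_force: [-0.1, 0.1, -1.4]
width: 0.0336
gripper_force: 59.8
clock: 4.62
position: [0.5826, 0.1359, 0.1871]
ee_rot: [-0.002, 0.196, 0.981, -0.001]
contact_force: [-0.7, -0.4, 0.1]
width: 0.0336
gripper_force: 59.8
delta tool [-0.0009  0.0016  0.0021] yaxis [ 0.385  0.923 -0.003] zaxis [-0.0044 -0.0016 -1.    ] F [-0.69 -0.36  0.09]
```

View pics/l2.png

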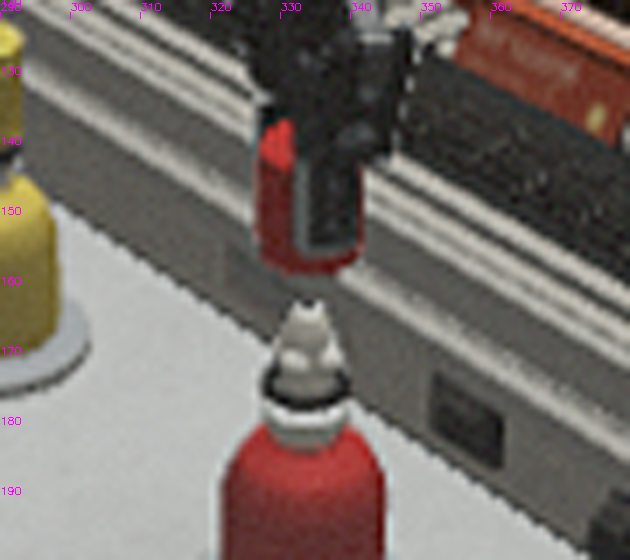

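The cap spans columns 326.6–342 (centre 334.3), with its lower edge at row 158.9. The spout axis runs 333.7 → 334 up the tip, so they line up laterally. I'll check depth by projecting the model.

```bash
python3 - <<'E'
import pickle;from h import *
r=pickle.load(open("d2.pkl","rb"))["scene"]
def pr(P):
    Ti=np.linalg.inv(r["T"]);rv=cv2.Rodrigues(Ti[:3,:3])[0]
    return cv2.projectPoints(np.array(P,float),rv,Ti[:3,3],r["camera_matrix"],np.array([r["k1"],0,0,0,0]))[0][:,0]+.5
def circ(x,y,z,R):
    a=np.linspace(0,6.283,200);p=pr(np.c_[x+R*np.cos(a),y+R*np.sin(a),a*0+z]);return p.min(0).round(2),p.max(0).round(2)
print("cap mouth",circ(.5826,.1359,.1527,.018),"per mm z",circ(.5826,.1359,.1537,.018)[1])
for x,y in((.584,.136),(.584,.137),(.585,.138)):
    print(x,y,"tip",circ(x,y,.131,.0045),"seal",circ(x,y,.102,.0165),"foot",circ(x,y,0.002,.042))
E
python3 - <<'E'
import cv2,pickle,numpy as np
d=pickle.load(open("d.pkl","rb"))
# foot disc + red body extents
t=d["top"]["img"][130:195,270:335].astype(int); m=(t[:,:,0]-t[:,:,1]>60);y,x=np.nonzero(m);print("top red",x.min()+270,x.max()+271,y.min()+130,y.max()+131)
s=d["scene"]["img"][170:225,305:365].astype(int); m=(s[:,:,0]-s[:,:,1]>60);y,x=np.nonzero(m);print("scene red",x.min()+305,x.max()+306,y.min()+170,y.max()+171)
E
```

```text
cap mouth (array([325.93, 153.03]), array([341.11, 161.  ])) per mm z [341.12 160.64]
0.584 0.136 tip (array([331.91, 163.45]), array([335.66, 165.47])) seal (array([326.83, 170.75]), array([340.34, 178.3 ])) foot (array([316.69, 196.84]), array([349.19, 216.98]))
0.584 0.137 tip (array([331.64, 163.28]), array([335.38, 165.3 ])) seal (array([326.57, 170.58]), array([340.07, 178.11])) foot (array([316.44, 196.66]), array([348.93, 216.78]))
0.585 0.138 tip (array([331.69, 162.97]), array([335.43, 164.98])) seal (array([326.62, 170.26]), array([340.11, 177.78])) foot (array([316.5 , 196.35]), array([348.96, 216.42]))
top red 294 317 151 173
scene red 323 345 181 199
```

```bash
python3 - <<'E'
import pickle;from h import *
def run(f,box,c,z):
    r=pickle.load(open(f,"rb"))["scene"];Ti=np.linalg.inv(r["T"]);rv=cv2.Rodrigues(Ti[:3,:3])[0]
    def circ(z):
        a=np.linspace(0,6.283,200);p=cv2.projectPoints(np.c_[c[0]+.018*np.cos(a),c[1]+.018*np.sin(a),a*0+z],rv,Ti[:3,3],r["camera_matrix"],np.array([r["k1"],0,0,0,0]))[0][:,0]+.5
        return np.r_[p.min(0),p.max(0)].round(1)
    u0,v0,u1,v1=box;s=r["img"][v0:v1,u0:u1].astype(int);m=(s[:,:,0]-s[:,:,1]>35);y,x=np.nonzero(m)
    print(f,"seen",x.min()+u0,y.min()+v0,x.max()+u0+1,y.max()+v0+1,"mouth",circ(z),"top",circ(z+.042))
run("d.pkl",(355,245,395,290),(.4955,-.1014),.004)
run("d1.pkl",(362,185,395,225),(.496,-.1,),.1987-.0344)
run("d2.pkl",(318,130,352,162),(.5826,.1359),.1871-.0344)
E
```

```text
d.pkl seen 366 255 385 280 mouth [364.9 269.  381.7 281.5] top [366.2 255.3 383.5 267.7]
d1.pkl seen 372 193 389 221 mouth [369.9 211.3 388.8 223.3] top [371.5 193.9 391.  205.7]
d2.pkl seen 327 137 342 159 mouth [325.9 153.  341.1 161. ] top [326.  137.7 341.6 145.4]
```

The image bias is consistent, so the target is about (0.583, 0.137). I'll settle there, then descend.

```bash
python3 steer.py '0 0 0 0;0 0 0 0;0 0 0 0' - 90
python3 go.py 0.583 0.137 0.155
```

```text
clock: 4.97
position: [0.5837, 0.1352, 0.1895]
ee_rot: [0.0, 0.197, 0.98, 0.0]
contact_force: [0.2, 0.4, -0.2]
width: 0.0333
gripper_force: 89.3
delta tool [0.0014 0.0013 0.0345] yaxis [0.387 0.922 0.   ] zaxis [ 5.e-04 -1.e-04 -1.e+00] F [ 0.18  0.39 -0.23]
```

```bash
python3 steer.py '0.0008 0.0008 0.0095 0;0 0 0.006 0;0 0 0 0;0 0 0 0;0 0 0 0'
python3 go.py 0.5835 0.1367 0.145
python3 - <<'E'
from rig import manip, viewer
import cv2,pickle,numpy as np
d={"scene":viewer.get_image("scene")};pickle.dump(d,open("d3.pkl","wb"))
im=d["scene"]["img"][130:190,305:365,::-1]
a=cv2.resize(im,None,fx=10,fy=10,interpolation=cv2.INTER_CUBIC)
for i in range(0,60,10): cv2.putText(a,str(305+i),(i*10,10),0,.35,(255,0,255));cv2.line(a,(i*10,12),(i*10,18),(255,0,255))
for i in range(0,60,10): cv2.putText(a,str(130+i),(0,i*10+4),0,.35,(255,0,255))
cv2.imwrite("pics/l3.png",a)
E
```

```text
clock: 5.38
position: [0.5834, 0.1375, 0.1734]
ee_rot: [-0.0, 0.197, 0.98, -0.0]
contact_force: [-0.1, -1.3, -0.8]
width: 0.0328
gripper_force: 89.3
delta tool [-0.0004 -0.0006  0.0284] yaxis [ 0.385  0.923 -0.   ] zaxis [-4.e-04  0.e+00 -1.e+00] F [-0.12 -1.26 -0.77]
```

View pics/l3.png

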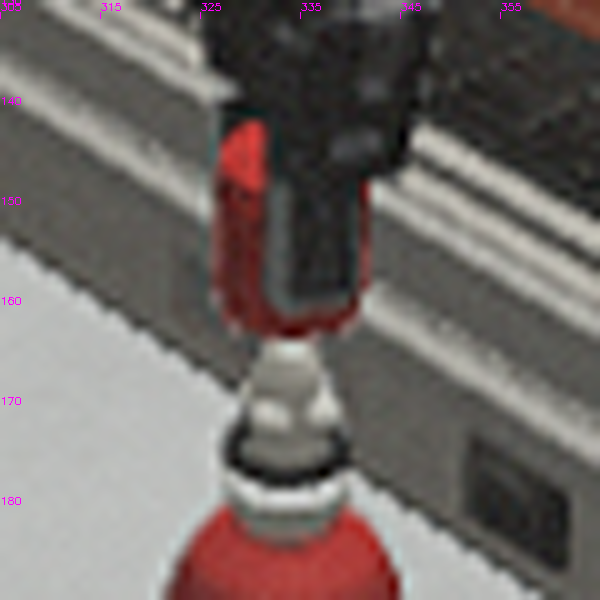

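The cap centre is at column 334.2 above the spout tip at 334.0, so they are aligned. Descending to just above the bumps.

```bash
python3 steer.py '0 0 0.004 0;0 0 0.005 0;0 0 0.005 0;0 0 0 0;0 0 0 0'
python3 steer.py '0 0 0.004 0;0 0 0.004 0;0 0 0 0;0 0 0 0'
python3 go.py 0.5835 0.1367 0.145
```

```text
clock: 5.85
position: [0.583, 0.1374, 0.1589]
ee_rot: [-0.001, 0.197, 0.98, -0.0]
contact_force: [0.0, -0.5, -0.2]
width: 0.0332
gripper_force: 89.3
clock: 6.18
position: [0.5832, 0.1374, 0.1512]
ee_rot: [-0.0, 0.197, 0.98, -0.0]
contact_force: [-0.5, 0.1, -0.7]
width: 0.0331
gripper_force: 89.3
delta tool [-0.0006 -0.0006  0.0062] yaxis [ 0.386  0.923 -0.   ] zaxis [-7.e-04  0.e+00 -1.e+00] F [-0.49  0.07 -0.65]
```

```bash
python3 steer.py '0 0 0.003 0;0 0 0.002 0;0 0 0 0'
python3 steer.py '0 0 0.002 0;0 0 0.001 0;0 0 0 0'
python3 steer.py '0 0 0.002 0;0 0 0.001 0;0 0 0 0'
```

```text
clock: 6.43
position: [0.5829, 0.1368, 0.1467]
ee_rot: [-0.0, 0.196, 0.981, -0.001]
contact_force: [-1.7, -2.1, 3.4]
width: 0.033
gripper_force: 89.8
clock: 6.68
position: [0.5829, 0.1368, 0.1444]
ee_rot: [-0.0, 0.196, 0.981, -0.001]
contact_force: [-2.7, -2.5, 5.3]
width: 0.0334
gripper_force: 90.1
clock: 6.93
position: [0.5826, 0.1369, 0.1394]
ee_rot: [-0.001, 0.197, 0.98, -0.001]
contact_force: [-0.4, -1.9, -5.4]
width: 0.0333
gripper_force: 89.9
```

Clicked: the force reversed to −5.4 N. Press on to the seal.

```bash
python3 steer.py '0 0 0.002 0;0 0 0.001 0;0 0 0 0;0 0 0 0'
python3 steer.py '0 0 0.002 0;0 0 0.001 0;0 0 0 0;0 0 0 0'
```

```text
clock: 7.27
position: [0.583, 0.1373, 0.1373]
ee_rot: [-0.001, 0.197, 0.98, -0.0]
contact_force: [-1.3, -3.6, -1.5]
width: 0.0331
gripper_force: 90.2
clock: 7.6
position: [0.5833, 0.1374, 0.1349]
ee_rot: [0.0, 0.197, 0.98, -0.0]
contact_force: [-2.7, -4.1, 2.3]
width: 0.0328
gripper_force: 90.6
```

```bash
python3 steer.py '0 -0.001 0.002 0;0 0 0.001 0;0 0 0 0;0 0 0 0'
python3 steer.py '0 0 0.0015 0;0 0 0 0;0 0 0 0;0 0 0 0'
```

```text
clock: 7.93
position: [0.5833, 0.1373, 0.1333]
ee_rot: [0.001, 0.197, 0.98, 0.001]
contact_force: [-5.1, -0.6, 9.6]
width: 0.0329
gripper_force: 91.7
clock: 8.27
position: [0.5833, 0.1373, 0.1331]
ee_rot: [0.001, 0.197, 0.98, 0.001]
contact_force: [-6.0, -2.0, 14.7]
width: 0.033
gripper_force: 92.4
```

```bash
python3 steer.py '0.001 -0.0005 -0.001 0;0 0 0 0;0 0 0 0;0 0 0 0;0 0 0 0'
python3 steer.py '0 0 0 0;0 0 0 0;0 0 0 0;0 0 0 0;0 0 0 0'
python3 - <<'E'
from rig import manip, viewer
import cv2
a=viewer.get_image("scene")["img"][130:220,300:370,::-1]
cv2.imwrite("pics/l4.png",cv2.resize(a,None,fx=6,fy=6,interpolation=cv2.INTER_CUBIC))
E
```

```text
clock: 8.68
position: [0.5832, 0.1372, 0.1333]
ee_rot: [0.002, 0.197, 0.98, 0.001]
contact_force: [-3.3, -1.1, 10.5]
width: 0.0331
gripper_force: 91.5
clock: 9.1
position: [0.5832, 0.1373, 0.1334]
ee_rot: [0.002, 0.197, 0.98, 0.001]
contact_force: [-4.4, -1.1, 9.5]
width: 0.0334
gripper_force: 91.5
```

View pics/l4.png

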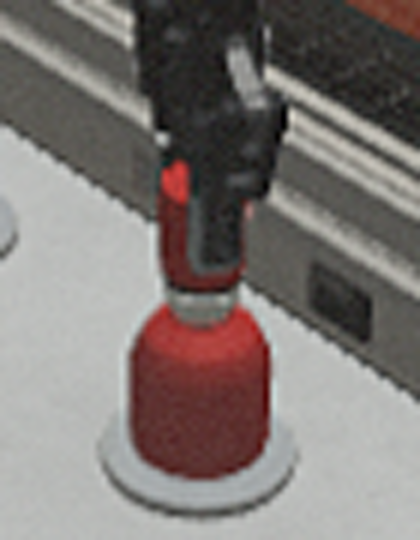

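The cap sits squarely on the seal, with its lower edge at about (334,178) and directly above the collar. It is upright and held with about 10 N of press, so I'm handing in.

```bash
python3 -c "
from rig import manip, viewer
print(manip.sign_off())"
```

```text
the job is handed in; nothing more can be done
None
```

The red cap clicked past the bumps onto the jam bottle's spout and sits squarely on its seal, still gripped and pressed with about 10 N; the job is handed in, and no verdict was returned.

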